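Lock the laser marker's V-nest and hold a vase down in it

ROBOT

A 7-joint arm with a two-finger parallel gripper is mounted at the origin on the work surface. World frame = base frame: x ahead of the robot, y to its left, z up, the work surface at z = 0. Lengths are in m, angles in rad, forces in N, time in s.
With the tool pointing down it reaches from about 0.4 to 0.85 m from the base axis. Payload 4.5 kg.
Tool frame: the origin (TCP) lies midway between the tips of the shut fingers; the grasp point (between the pads) lies r.grip_point_offset behind it (r.grip_point_offset is the distance from the TCP to the grasp point, in m); z points along the fingers, y is the line along which they close (so a half turn about z gives the same grasp; the last joint's range is limited). The gripper opens to 88 mm and grips with 3 to 60 N. Pads are 18 mm wide; open, the fingers measure 123 mm over their backs; the gripper's body (75 mm by 187 mm) begins 45 mm behind the grasp point.
Start: joints at [1.384, 0.689, -0.195, 1.565, 0.157, 0.902, -0.215], TCP at [0.137, -0.61, 0.239] pointing down, gripper open.
Joint ranges: [-3.01, 3.01], [-0.46, 2.08], [-1.47, 1.51], [0.13, 2.56], [-1, 4.14], [0.04, 2.09], [-2.66, 2.66]. Speed limits (rad/s): [2.57, 2.57, 3.14, 3.14, 3.14, 3.14, 3.14].

INTERFACE

Orientations are given as a unit quaternion [x, y, z, w].
In Python, from plant import r gives the robot as it stands.
- The arm moves only by the shell command python3 -m jog 'ROWS' [FORCE]. ROWS is JSON, a list of rows, each an object of numbers: "wx", "wy", "wz": the turn, a rotation vector about the world's x, y, z as a fraction of full scale; "dx", "dy", "dz": the shift along the world's x, y, z as a fraction of full scale; "hand": the closure, from 0 (fully open) to 1 (shut). In form: [{"wx": .., "wy": .., "wz": .., "dx": .., "dy": .., "dz": .., "hand": ..}, ...]. A call has 1 to 5 rows; each row shifts and turns the commanded pose from where the row before left it; what a row does not reach is not made up. Full scale, the value 1, is 0.25 m for a shift and 2 rad for a turn. A row lasts 1/12 s, in which the tool goes at most 41.7 mm and 7.16 degrees, less where a joint would pass 70% of its speed; a pose out of reach is approached as far as the arm can. A call with a number of a shift or a turn outside -1 to 1 is refused whole. A call with a gripper value outside its range is refused whole. The fingers move at their own pace and stop on an object; FORCE is the grip in N (left out, the last holds). Time passes only in rows, so rows that do not move let the fingers close. It gives the time, the measured TCP pose, the force, the opening and the grip force at its end, in the units of the state.
- r.get_state(): the state, without advancing time (a new reading comes with each control period).
- r.snapshot(name): name is "side" or "top" or "wrist"; returns the picture (384x512x3 uint8, red, green, blue); there is no depth.
- r.camera_info(name): a dict with "mtx" (3x3 intrinsics, pixels), "R" (3x3) and "t" (3): a world point X has camera coordinates R X + t. Camera axes: x right, y down, z forward; pixel columns grow to the right and rows downward; lengths in m; the calibration is good to about 2 mm. A picture is of the moment at which its call begins: read the wrist's pose just before it. camera_info takes no time and is no camera call; for the wrist camera it gives the pose at the moment of the call.
- r.finish_job(): hands the job in; it is judged then, once.
Trained networks look in the newest picture that a camera, given by its name, has taken for a name from the list of things; names that differ only in an ending like _2 or _b are one class to them, and where a whole thing is asked for, a point or a joint stands for the part that bears it (a point fixed in the world has none). Each returns a list of dicts, best first, with "p" (0 to 1); they miss things now and then, are a little off and sometimes report something else, mostly with a low value. They report only what shows in the picture. A call takes as long as a camera call. They do not tell look-alikes from the thing itself.
- r.search_frame(camera, query): "bbox" ([left, top, right, bottom] in pixels, round what is visible of it).
- r.masks_of(camera, query): "region" (384x512 bool, what is visible of it) and "bbox" ([left, top, right, bottom] in pixels, round what is visible of it).
The state is a dict: "clock": time; "q": joint angles; "qd": joint speeds; "joint_torque": joint torques, N m; "tool_pos": TCP position; "eef_rot": TCP orientation; "contact_force": force on the tool from outside, world axes, zero at the start; "moment": the same for the moment, N m; "opening": opening from 0.0 (shut) to 1.0 (fully open); "finger_force": force on a finger pad.
Only numpy, scipy, OpenCV 4.12 (cv2) and the standard library are available. Lean on these libraries where they do the work, as an engineer would, in place of code of your own. Each camera call takes 0.05 s, during which the arm holds its last target. There are 200 camera calls.

TASK

The V-nest of the laser marker stands slid home, with the hole of its lug in line with the holes of the fork: take the red-knobbed locking pin out of its blue park block, push it straight down through fork and lug until its collar sits on the fork, and let go of it. Then lift the small green vase out of the gift box, lay it gently in the V-nest with its foot up to the end stop that faces the laser head, and hold it there with the fingers, pressed down with about the weight of one kilo so that it bears firmly on both orange V faces. Finish while still holding it pressed down: do not let go or ease off at the end, and leave everything else on the bench as it is.

Things in the scene. Friction and masses are not known exactly. Their poses are not given: they have to be found in the camera images.
- marker: Laser marker, fixed to the bench: a dark bed plate (205 x 660 mm, 18 mm high) carrying the nest and, at its -y end, the horizontal laser head (lens front 190 mm from the nest's middle, top 152 mm above the bench). Origin on the bench under the nest's middle; own y runs along the nest, away from the laser head; z up. Place and yaw vary.
- fork_hole (a point): Centre of the hole in the fork's upper plate, at its top face, 56 mm above the bench. The fork is a steel bracket on the robot's side of the nest: two level plates 8 mm thick and 44 mm wide with the nest's lug between them; 14 mm vertical holes go through all three, 28 mm deep in all. Nothing stands higher than the plate within 35 mm of the hole. Axes as the marker's.
- nest_axis (a point): Middle of the nest, 88.8 mm above the bench: where the vase's origin lies when it is seated with its foot on the end stop. Own y is the axis of the V, pointing away from end stop and laser head; x across the V; z up. The V is 90 degrees, on two aluminium cheeks 23 to 48 mm either side of the middle along y; between them is a 46 mm gap for fingers, open down to 46 mm above the bench.
- end_stop (a point): Point on the V axis between the end stop's two steel posts, at their faces, 60 mm from the nest's middle towards the laser head. The cheeks of the V are 86 mm wide across it and their tops are 79.5 mm above the bench. The orange pads are slippery plastic. The posts are 24 mm apart, 10 mm thick, and reach 96 mm above the bench. Axes as nest_axis.
- nest (a joint): How far the nest has slid along its rails away from the laser head (m); 0 is home against a hard stop, where the holes are in line, and where it starts; it slides only when pushed with more than 12 N. In the rules nest_c0 and nest_c1 are the orange pads of the V face on the robot's side (one per cheek), nest_c2 and nest_c3 those of the far face.
- park_block: Blue drilled block fixed to the bench, 56 x 84 mm, 42 mm high, with two 14 mm holes 39 mm deep at its own y = -20 mm (the pin stands in it) and y = +20 mm (empty). Origin at the centre of its underside.
- pin: Locking pin standing upright in the park block, its collar resting on it: a steel shank 12 mm in diameter and 36 mm long, tapered over its last 9 mm to a 5 mm tip, a steel collar 26 mm across and 5 mm thick, and above it a red knob 22 mm in diameter, its top 31 mm above the collar's underside. 70 g or so. Origin on its axis at the collar's underside; own z up.
- gift_box: Open dark green gift box fixed to the bench, 180 x 220 mm with walls 35 mm high, holding two white V-shaped cradle ribs at its own y = -40 and +40 mm, 12 mm thick. Origin at the centre of its underside; the vase lies along its y.
- vase: Small dark green glazed vase: a straight barrel 52 mm in diameter and 118 mm long, then a narrow neck (31 mm) and mouth; 152 mm long in all, about 260 g. Lies level in the gift box, axis 56.8 mm above the bench. Origin on its axis, 60 mm from the foot; own y along the axis from foot to mouth. It may be turned about that axis. A cream band marks the mouth end of the barrel.
- vase_foot (a point): Centre of the flat foot of the vase.
- done_vase: Leave alone: finished green vase of the same kind, 52 mm across and 152 mm high, standing upright near the far edge. Origin at the centre of its underside.
- urn: Leave alone: large bulging green vase, 140 mm across, 205 mm high. Origin at the centre of its underside.
- tape_roll: Leave alone: roll of brown tape lying flat, 104 mm across, 48 mm high. Origin at the centre of its underside.
- driver: Leave alone: screwdriver with a yellow handle, lying on the bench. Origin at the centre of its underside.
- cleaner: Leave alone: white bottle with a blue cap, 64 mm across, 170 mm high. Origin at the centre of its underside.
- mug: Leave alone: white mug, 76 mm across, 85 mm high. Origin at the centre of its underside.
There are look-alikes about, which are no part of the job. Leave any pink look-alike of the vase alone. Several things have the shape of the pin; the one meant has the colours described above.

How it is judged:
On the way, in this order (a step that is already met when the one before it is completed fails the run):
1. the pin is fully down through fork and lug, let go of, while the vase still lies in the gift box (z of pin in the frame of fork_hole between -0.003 and 0.0025 m and horizontal distance between pin and fork_hole below 0.003 m and angle between pin's own z axis and vertical below 0.1 rad and contact force between the fingers and pin below 0.1 N and horizontal distance between vase and gift_box below 0.03 m), for 0.2 s.
2. the vase lies in the V-nest, foot to the end stop (x of vase in the frame of nest_axis between -0.003 and 0.003 m and z of vase in the frame of nest_axis between -0.003 and 0.003 m and y of vase in the frame of nest_axis between -0.003 and 0.005 m and angle between the y axis of vase and the y axis of nest_axis, either way round below 0.05 rad and y of vase_foot in the frame of nest_axis below -0.05 m), for 0.2 s.
At the end, for the whole second after the job is handed in: Pin in the fork, collar within 2.5 mm of the plate; vase in the nest within 3 mm and 0.05 rad of seated, foot within 5 mm of the stop; over 3.5 N from the vase on each V face (its weight gives about 2) and over 3 N from the fingers on the vase; nest home within 4 mm, all still (all of step 2 and z of pin in the frame of fork_hole between -0.003 and 0.0025 m and horizontal distance between pin and fork_hole below 0.003 m and angle between pin's own z axis and vertical below 0.1 rad and value of joint nest below 0.004 m and (contact force between vase and nest_c0 above 3.5 N or contact force between vase and nest_c1 above 3.5 N or (contact force between vase and nest_c0 above 1.75 N and contact force between vase and nest_c1 above 1.75 N)) and (contact force between vase and nest_c2 above 3.5 N or contact force between vase and nest_c3 above 3.5 N or (contact force between vase and nest_c2 above 1.75 N and contact force between vase and nest_c3 above 1.75 N)) and contact force between the fingers and vase above 3 N and linear speed of vase below 0.02 m/s); the arm keeps its last pose, push and grip.
It fails at once if the vase is slammed or pressed hard (over 60 N) into the V faces ((contact force between vase and nest_c0 above 60 N or contact force between vase and nest_c1 above 60 N or (contact force between vase and nest_c0 above 30 N and contact force between vase and nest_c1 above 30 N)) or (contact force between vase and nest_c2 above 60 N or contact force between vase and nest_c3 above 60 N or (contact force between vase and nest_c2 above 30 N and contact force between vase and nest_c3 above 30 N))).
It fails at once if a bystander is shifted by more than 20 mm (distance of any of done_vase, urn, tape_roll, driver, cleaner, mug from where it was at the start of the episode above 0.02 m).
It also fails if it takes over 58 s, if anything falls off the work surface, if the arm or the gripper's body presses on something with over 40 N, if the wrist force passes 120 N, or if a joint passes its speed limit or range.

## Working session

There is one attempt and no reset: what is moved stays moved. The work goes in short steps, Python scripts to look and compute and a shell command to move; the robot and the scene stay as the last step left them, time stands still between calls to the robot, and variables do not carry over. Pictures are saved under pics/ and viewed, at most 10 in all, crops included, and the job is handed in when it is done.

```bash
ls; mkdir -p pics
python3 - <<'E'
from plant import r
import cv2
for n in("top","side"):
    cv2.imwrite(f"pics/{n}0.png",r.snapshot(n)[:,:,::-1])
    c=r.camera_info(n);print(n,c["mtx"].round(1).tolist(),c["R"].round(4).tolist(),c["t"].round(4).tolist())
s=r.get_state();print({k:v for k,v in s.items()},r.grip_point_offset)
E
```

```text
pics
top [[423.7, 0.0, 244.0], [0.0, 423.7, 187.7], [0.0, 0.0, 1.0]] [[0.008, -0.9999, 0.0113], [-0.9903, -0.0095, -0.1383], [0.1384, -0.0101, -0.9903]] [0.0562, 0.5672, 1.1684]
side [[444.6, 0.0, 251.1], [0.0, 444.6, 190.9], [0.0, 0.0, 1.0]] [[0.9985, -0.0484, 0.0246], [-0.0111, -0.6254, -0.7802], [0.0531, 0.7788, -0.625]] [-0.527, 0.1055, 1.1558]
{'clock': 0.1, 'q': array([ 1.38382228,  0.68992223, -0.19450018,  1.56618774,  0.15725559,
        0.90252297, -0.21508579]), 'qd': array([-0.00017279, -0.0009667 , -0.00135807, -0.00146272, -0.00210293,
        0.00056986,  0.00096669]), 'joint_torque': array([-2.66542687e-03, -5.28492951e+01, -1.27130672e+00, -1.53837204e+01,
       -5.25294361e-02,  1.98510184e-03,  5.57716987e-05]), 'tool_pos': array([ 0.13670169, -0.60929954,  0.23798986]), 'eef_rot': array([ 9.93910927e-01,  1.10183406e-01, -1.39672711e-04, -8.16136453e-04]), 'contact_force': array([ 0.16701512, -0.00819318, -0.78348328]), 'moment': array([-0.01929833, -0.00964192, -0.042675  ]), 'finger_force': 0.0, 'opening': 0.9992066966941303} 0.0187
```

View pics/top0.png

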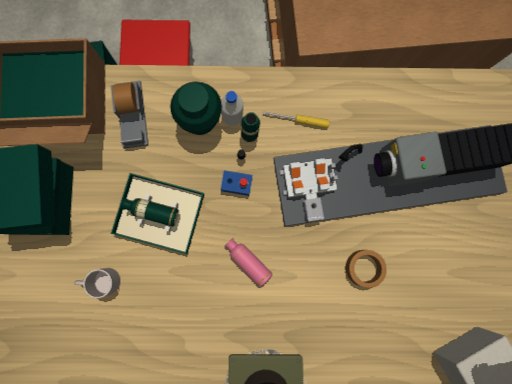

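View pics/side0.png

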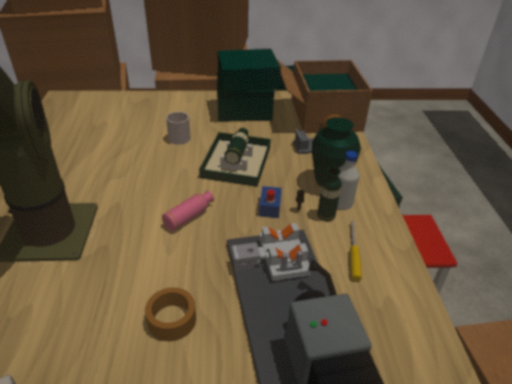

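The top view shows the pin's red knob at (244,183) in the blue block, and the fork plate at about (314,209). The nest is at (309,180), the laser head is to the right, the vase is at (150,211) with its foot toward the right, and a black look-alike pin is at (241,157).

```bash
cat > h.py <<'E'
import numpy as np,cv2
from plant import r
from scipy.spatial.transform import Rotation as Rn
def ray(n,uv,z,ci=None):
    c=ci or r.camera_info(n);R=np.array(c["R"]);t=np.array(c["t"])
    o=-R.T@t;d=R.T@np.linalg.inv(c["mtx"])@np.array([uv[0],uv[1],1.])
    return o+d*(z-o[2])/d[2]
def proj(n,X,ci=None):
    c=ci or r.camera_info(n);p=np.array(c["mtx"])@(np.array(c["R"])@np.array(X)+np.array(c["t"]));return p[:2]/p[2]
def cen(m): 
    M=cv2.moments(m.astype(np.uint8),True);return np.array([M["m10"],M["m01"]])/max(M["m00"],1)
def st():
    s=r.get_state();R=Rn.from_quat(s["eef_rot"]).as_matrix()
    print("t",round(s["clock"],2),"p",np.round(s["tool_pos"],4),"z",R[:,2].round(3),"yaw(y-axis)",np.degrees(np.arctan2(R[1,1],R[0,1])).round(2),"F",np.round(s["contact_force"],1),"op",round(s["opening"],3),"ff",round(s["finger_force"],1))
E
python3 - <<'E'
from h import *
im=r.snapshot("top");
for q,z in(("pin",.06),("park_block",.042),("vase",.057),("gift_box",.035),("fork_hole",.056),("nest",.07),("marker",.018)):
    for d in r.masks_of("top",q)[:3]:
        m=d["region"];c=cen(m);print(q,round(d["p"],2),d["bbox"],c.round(1),ray("top",c,z).round(4),cv2.minAreaRect(np.argwhere(m)[:,::-1].astype(np.float32)),im[m].mean(0).round())
cv2.imwrite("pics/c.png",cv2.resize(im[130:235,205:345,::-1],None,fx=5.6,fy=5.6,interpolation=cv2.INTER_CUBIC))
E
```

```text
pin 0.56 [241.5, 178.9, 246.1, 184.2] [243.6 182.5] [0.5782 0.0628 0.06  ] ((243.5, 182.5), (7.0, 7.0), 90.0) [158.  50.  48.]
park_block 0.96 [221.7, 170.8, 251.6, 196.3] [235.5 182.5] [0.5808 0.0856 0.042 ] ((236.03079223632812, 182.2538604736328), (31.132715225219727, 22.078182220458984), 7.125016689300537) [ 52.  76. 116.]
vase 0.88 [124.6, 197.0, 178.4, 225.6] [151.6 210.6] [0.4973 0.3178 0.057 ] ((150.11766052246094, 209.97061157226562), (57.85797119140625, 19.757396697998047), 16.927515029907227) [54. 74. 58.]
vase 0.68 [227.0, 239.0, 272.2, 287.6] [249.  262.4] [0.3576 0.0461 0.057 ] ((247.75001525878906, 260.75), (54.44721603393555, 19.798988342285156), 45.0) [182. 104. 118.]
gift_box 0.96 [108.9, 175.7, 204.0, 251.5] [159.5 213.2] [0.492  0.2996 0.035 ] ((157.69810485839844, 212.55661010742188), (79.66911315917969, 64.97154235839844), 15.945395469665527) [172. 166. 136.]
gift_box 0.32 [240.8, 176.3, 246.6, 188.0] [243.8 182.5] [0.5822 0.062  0.035 ] ((243.5, 182.5), (7.0, 7.0), 90.0) [156.  51.  50.]
gift_box 0.29 [283.6, 159.2, 339.3, 200.0] [309.6 177.7] [ 0.5981 -0.127   0.035 ] ((310.02288818359375, 179.3572540283203), (38.76190948486328, 54.369937896728516), 83.1572265625) [170. 155. 142.]
fork_hole 0.77 [273.8, 124.0, 512.0, 224.2] [393.4 173.5] [ 0.609  -0.3617  0.056 ] ((397.1817626953125, 172.76580810546875), (70.94414520263672, 240.01947021484375), 81.34745788574219) [78. 77. 75.]
nest 0.63 [283.8, 157.1, 336.0, 195.9] [309.8 177.4] [ 0.593  -0.1218  0.07  ] ((310.2950134277344, 178.62461853027344), (37.371883392333984, 51.669307708740234), 83.1572265625) [173. 157. 144.]
marker 0.9 [275.2, 123.3, 512.0, 225.1] [393.2 173.5] [ 0.6156 -0.375   0.018 ] ((396.97314453125, 173.25680541992188), (71.1846694946289, 240.4066162109375), 81.2309341430664) [78. 77. 75.]
```

View pics/c.png

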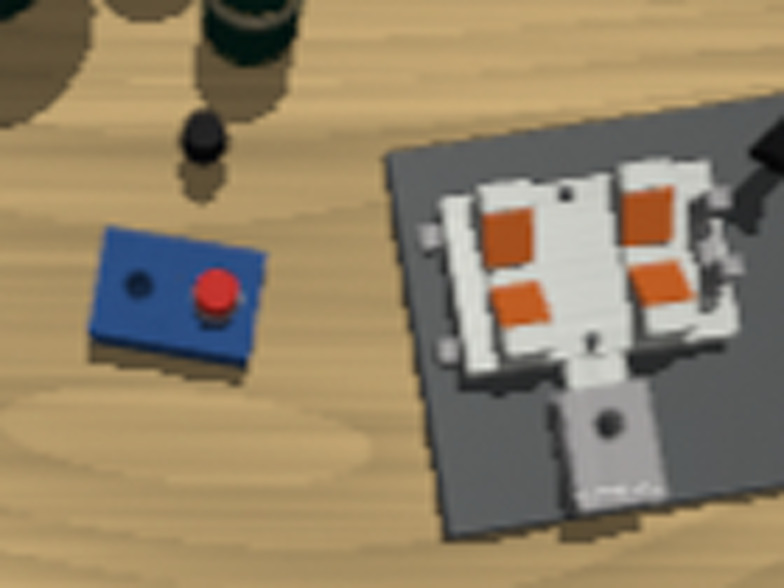

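The crop puts the fork hole at about (313.8,205.5) in full-image pixels and the red pin at (243.6,182.5). The bed's yaw is about +8.7°. Next I'll bring the wrist camera over that area.

```bash
python3 -m jog '[{"dx":0.092,"dy":0.13,"wz":-0.035},{"dx":0.092,"dy":0.13},{"dx":0.092,"dy":0.13},{"dx":0.092,"dy":0.13},{"dx":0.092,"dy":0.13}]' >/dev/null
python3 -m jog '[{"dx":0.092,"dy":0.13},{"dx":0.092,"dy":0.13},{"dx":0.092,"dy":0.13},{"dx":0.092,"dy":0.13},{"dx":0.092,"dy":0.13}]' >/dev/null
python3 -m jog '[{"dx":0.092,"dy":0.13},{"dx":0.092,"dy":0.13},{"dx":0.092,"dy":0.13},{"dx":0.092,"dy":0.13},{"dx":0.092,"dy":0.13}]' >/dev/null
python3 -m jog '[{"dx":0.092,"dy":0.13},{"dx":0.092,"dy":0.13},{"dx":0.092,"dy":0.13},{"dz":0.1},{"dz":0}]'
python3 - <<'E'
from h import *
st();ci=r.camera_info("wrist");im=r.snapshot("wrist")
R=np.array(ci["R"]);print((-R.T@ci["t"]).round(3),R.round(2).tolist(),ci["mtx"][0])
print("fork",ray("top",(313.75,205.5),.056).round(4))
cv2.imwrite("pics/w1.png",im[:,:,::-1])
E
```

```text
t 0.5 p [ 0.1369 -0.6098  0.2387] z [ 0. -0. -1.] yaw(y-axis) -77.35 F [ 0.1 -0.4  0.2] op 0.998 ff 0.0
[ 0.212 -0.593  0.385] [[0.22, -0.98, 0.0], [-0.93, -0.21, 0.3], [-0.29, -0.07, -0.96]] [324.91532374   0.         255.8498573 ]
fork [ 0.5158 -0.1342  0.056 ]invalid input
invalid input
invalid input
invalid input
```

View pics/w1.png

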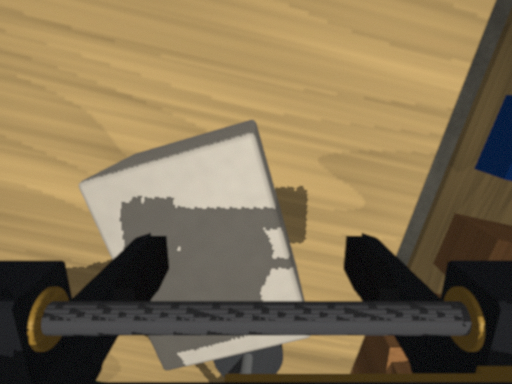

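The moves were refused, so each row probably needs all seven keys. The wrist view only shows a white box and the fingers.

```bash
python3 -m jog '[{"wx":0,"wy":0,"wz":-0.035,"dx":0.092,"dy":0.13,"dz":0,"hand":0},{"wx":0,"wy":0,"wz":0,"dx":0.092,"dy":0.13,"dz":0,"hand":0},{"wx":0,"wy":0,"wz":0,"dx":0.092,"dy":0.13,"dz":0,"hand":0},{"wx":0,"wy":0,"wz":0,"dx":0.092,"dy":0.13,"dz":0,"hand":0},{"wx":0,"wy":0,"wz":0,"dx":0.092,"dy":0.13,"dz":0,"hand":0}]'
```

```text
clock: 0.97
tool_pos: [0.2527, -0.4459, 0.239]
eef_rot: [0.997, 0.075, 0.0, 0.0]
contact_force: [1.5, -0.0, 0.5]
opening: 0.993
finger_force: 0.0
```

```bash
python3 -m jog '[{"wx":0,"wy":0,"wz":0,"dx":0.083,"dy":0.129,"dz":0,"hand":0},{"wx":0,"wy":0,"wz":0,"dx":0.083,"dy":0.129,"dz":0,"hand":0},{"wx":0,"wy":0,"wz":0,"dx":0.083,"dy":0.129,"dz":0,"hand":0},{"wx":0,"wy":0,"wz":0,"dx":0.083,"dy":0.129,"dz":0,"hand":0},{"wx":0,"wy":0,"wz":0,"dx":0.083,"dy":0.129,"dz":0,"hand":0}]' >/dev/null
python3 -m jog '[{"wx":0,"wy":0,"wz":0,"dx":0.083,"dy":0.129,"dz":0,"hand":0},{"wx":0,"wy":0,"wz":0,"dx":0.083,"dy":0.129,"dz":0,"hand":0},{"wx":0,"wy":0,"wz":0,"dx":0.083,"dy":0.129,"dz":0,"hand":0},{"wx":0,"wy":0,"wz":0,"dx":0.083,"dy":0.129,"dz":0,"hand":0},{"wx":0,"wy":0,"wz":0,"dx":0.083,"dy":0.129,"dz":0,"hand":0}]' >/dev/null
python3 -m jog '[{"wx":0,"wy":0,"wz":0,"dx":0.083,"dy":0.129,"dz":0,"hand":0},{"wx":0,"wy":0,"wz":0,"dx":0.083,"dy":0.129,"dz":0,"hand":0},{"wx":0,"wy":0,"wz":0,"dx":0.083,"dy":0.129,"dz":0,"hand":0},{"wx":0,"wy":0,"wz":0,"dx":0,"dy":0,"dz":0,"hand":0},{"wx":0,"wy":0,"wz":0,"dx":0,"dy":0,"dz":0,"hand":0}]'
python3 - <<'E'
from h import *
st();ci=r.camera_info("wrist");im=r.snapshot("wrist")
for n,X in(("pin",(.578,.063,.073)),("fork",(.5158,-.134,.056)),("nest",(.593,-.122,.07))):print(n,proj("wrist",X,ci).round(0))
cv2.imwrite("pics/w2.png",im[:,:,::-1])
E
```

```text
clock: 2.22
tool_pos: [0.5228, -0.0252, 0.2387]
eef_rot: [0.997, 0.078, 0.001, -0.001]
contact_force: [0.3, -1.2, 0.4]
opening: 0.997
finger_force: 0.0
t 2.22 p [ 0.5228 -0.0252  0.2387] z [ 0.001  0.001 -1.   ] yaw(y-axis) -81.05 F [ 0.3 -1.2  0.4] op 0.997 ff 0.0
pin [171. 102.]
fork [357. 192.]
nest [369. 117.]
```

View pics/w2.png

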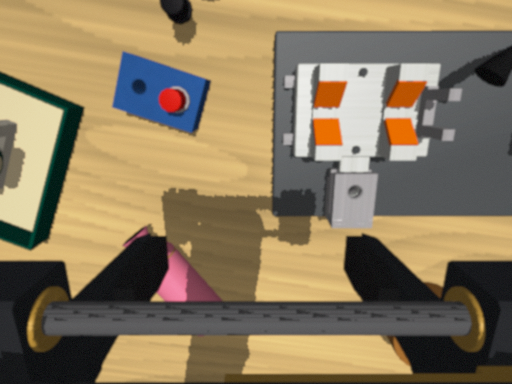

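The wrist view shows the red knob at (173,101), the fork hole at (355,191), the orange pads around (366,114), and the bed square to the image. Next I'll refine all of these numerically.

Run:
```python
from h import *
im=cv2.imread("pics/w2.png")[:,:,::-1].astype(int);ci=r.camera_info("wrist")
R_,G,B=im[...,0],im[...,1],im[...,2]
red=(R_>130)&(G<60)&(B<60);red[:, :140]=0;red[:,210:]=0
ys,xs=np.nonzero(red);print("red",xs.min(),xs.max(),ys.min(),ys.max(),cen(red).round(1))
# knob fit: project a cylinder silhouette
def sil(x,y):
    a=np.linspace(0,6.283,40);P=[proj("wrist",(x+.011*np.cos(t),y+.011*np.sin(t),z),ci) for z in(.047,.0725) for t in a]
    return cv2.convexHull(np.float32(P))
from scipy.optimize import least_squares
def f(p):
    M=cv2.moments(sil(*p));return [M["m10"]/M["m00"]-cen(red)[0],M["m01"]/M["m00"]-cen(red)[1]]
print("pin wrist",least_squares(f,(.578,.063),diff_step=1e-3).x.round(4), "top@.0.062",ray("top",(243.6,182.5),.062).round(4))
sub=im[175:207,340:371].sum(2);print(sub.min())
hole=np.zeros(red.shape,bool);hole[180:202,345:366]=(im[180:202,345:366].sum(2)<270)
n,l,s,c=cv2.connectedComponentsWithStats(hole.astype(np.uint8));print("hole",s.tolist(),c.round(1).tolist());
i=1+np.argmax(s[1:,4]);print("fork",ray("wrist",c[i],.056,ci).round(4), ray("wrist",c[i],.054,ci).round(4))
for row in im[182:201,344:368].sum(2)//3:print(*row)
# bed edges
dark=((abs(R_-G)<12)&(R_<100)&(R_>50)).astype(np.uint8)
P=[]
for u in range(290,320):
    v=np.nonzero(dark[:,u])[0]; v=v[(v>200)&(v<235)]; P.append(ray("wrist",(u,v.max()+.5),.018,ci)[:2])
L=[]
for v in range(40,180):
    u=np.nonzero(dark[v])[0];u=u[(u>265)&(u<290)]; L.append(ray("wrist",(u.min()-.5,v),.018,ci)[:2])
T=[]
for u in range(290,460):
    v=np.nonzero(dark[:,u])[0];v=v[(v>22)&(v<45)];T.append(ray("wrist",(u,v.min()-.5),.018,ci)[:2])
for Q in(P,L,T):
    a=cv2.fitLine(np.float32(Q),cv2.DIST_HUBER,0,.001,.001).ravel();print("edge",np.degrees(np.arctan2(a[1],a[0])).round(2),a[2:].round(4))
org=(R_>160)&(G<140)&(B<60);n,l,s,c=cv2.connectedComponentsWithStats(org.astype(np.uint8))
for k in range(1,n):
    if s[k,4]>100:print("pad",c[k].round(1),s[k,4],ray("wrist",c[k],.068,ci).round(4))
```

```text
red 160 181 89 111 [170.5  99.9]
pin wrist [0.5781 0.0635] top@.0.062 [0.578  0.0627 0.062 ]
190
hole [[0, 0, 512, 384, 196571], [349, 186, 9, 6, 30], [359, 189, 2, 5, 7]] [[255.5, 191.5], [353.0, 188.4], [359.3, 190.9]]
fork [ 0.517  -0.1317  0.056 ] [ 0.5165 -0.1324  0.054 ]
177 175 173 170 172 172 170 171 170 168 168 171 170 171 170 171 171 171 171 170 172 170 171 171
178 174 174 171 172 171 172 172 169 168 167 169 167 167 169 171 171 172 171 171 169 170 172 171
174 175 173 170 171 172 170 167 161 154 152 150 152 155 159 166 170 171 170 170 171 173 172 173
176 174 171 168 171 169 163 152 139 127 117 120 123 132 142 155 162 168 170 171 169 171 171 171
176 175 173 169 166 160 144 122 104 92 87 87 96 107 118 134 149 159 167 172 171 171 172 171
175 174 167 167 160 142 116 88 72 65 71 76 84 94 100 114 128 147 162 168 171 170 172 172
175 174 168 161 145 118 86 63 64 64 70 77 81 87 96 96 112 131 150 165 170 170 172 171
175 175 167 154 129 95 69 66 71 77 79 81 85 90 92 88 93 114 142 161 169 174 172 171
177 173 167 149 118 86 74 78 84 89 90 90 89 94 93 84 82 102 133 157 168 172 171 172
175
[... 462 characters left out ...]
5 172 169 166 157 148 141 138 136 128 121 107 101 106 123 138 149 160 165 171 172 173 171 170
175 170 169 170 164 156 146 136 129 120 113 113 119 130 142 152 161 167 168 171 173 172 173 172
172 172 170 171 169 165 156 148 144 139 135 139 141 151 160 163 166 170 169 170 172 172 172 171
176 171 169 171 171 169 165 160 157 158 158 156 159 163 169 169 171 170 171 172 172 171 173 171
173 171 169 170 172 171 170 167 166 169 167 166 168 168 170 171 170 169 170 170 172 173 173 171Traceback (most recent call last):
  File "<stdin>", line 29, in <module>
    return umr_minimum(a, axis, None, out, keepdims, initial, where)
ValueError: zero-size array to reduction operation minimum which has no identity
```

Run:
```python
from h import *
im=cv2.imread("pics/w2.png")[:,:,::-1].astype(int);ci=r.camera_info("wrist")
R_,G,B=im[...,0],im[...,1],im[...,2]
print("fork",ray("wrist",(355,191.3),.056,ci).round(4))
dark=((abs(R_-B)<14)&(R_<115))
def fit(name,pts):
    Q=np.float32([ray("wrist",p,.018,ci)[:2] for p in pts]);a=cv2.fitLine(Q,cv2.DIST_HUBER,0,.001,.001).ravel();print(name,len(Q),np.degrees(np.arctan2(a[1],a[0])).round(2),a[2:].round(4))
L=[]
for v in range(40,180):
    u=np.nonzero(dark[v,262:292])[0]
    if len(u):L.append((262+u[0]-.5,v))
fit("end",L)
T=[]
for u in range(290,460):
    v=np.nonzero(dark[20:50,u])[0]
    if len(v):T.append((u,20+v[0]-.5))
fit("far",T)
Bm=[]
for u in list(range(318,325))+list(range(380,470)):
    v=np.nonzero(dark[190:235,u])[0]
    if len(v) : Bm.append((u,190+v[-1]+.5))
fit("near",Bm)
org=(R_>140)&(R_-B>90)&(R_-G>60);org[:,:300]=0;org[170:]=0
n,l,s,c=cv2.connectedComponentsWithStats(org.astype(np.uint8));C=[]
for k in range(1,n):
    if s[k,4]>100:C.append(ray("wrist",c[k],.070,ci));print("pad",c[k].round(1),s[k,4],C[-1].round(4))
print("nest",np.mean(C,0).round(4))
```

```text
fork [ 0.5142 -0.1346  0.056 ]
end 140 8.93 [ 0.5899 -0.0368]
far 170 -81.3 [ 0.6782 -0.1518]
near 97 -81.33 [ 0.4918 -0.2595]
pad [329.5  93.3] 685 [ 0.6068 -0.0833  0.07  ]
pad [406.3  93.3] 690 [ 0.6175 -0.1536  0.07  ]
pad [327.  131.1] 714 [ 0.5725 -0.0885  0.07  ]
pad [401.  131.2] 730 [ 0.5832 -0.1586  0.07  ]
nest [ 0.595 -0.121  0.07 ]
```

```bash
python3 -m jog '[{"wx":0,"wy":0,"wz":0,"dx":0.074,"dy":0.118,"dz":0,"hand":0},{"wx":0,"wy":0,"wz":0,"dx":0.074,"dy":0.118,"dz":0,"hand":0},{"wx":0,"wy":0,"wz":0,"dx":0.073,"dy":0.118,"dz":0,"hand":0},{"wx":0,"wy":0,"wz":0,"dx":0,"dy":0,"dz":-0.16,"hand":0},{"wx":0,"wy":0,"wz":0,"dx":0,"dy":0,"dz":-0.16,"hand":0}]' >/dev/null
python3 -m jog '[{"wx":0,"wy":0,"wz":0,"dx":0,"dy":0,"dz":-0.16,"hand":0},{"wx":0,"wy":0,"wz":0,"dx":0,"dy":0,"dz":0,"hand":0},{"wx":0,"wy":0,"wz":0,"dx":0,"dy":0,"dz":0,"hand":0},{"wx":0,"wy":0,"wz":0,"dx":0,"dy":0,"dz":0,"hand":0}]'
```

```text
clock: 3.02
tool_pos: [0.578, 0.0592, 0.1207]
eef_rot: [0.997, 0.074, 0.001, 0.0]
contact_force: [0.4, 1.0, 0.2]
opening: 1.0
finger_force: 0.0
```

```bash
python3 -m jog '[{"wx":0,"wy":0,"wz":0,"dx":0,"dy":0.015,"dz":-0.08,"hand":0},{"wx":0,"wy":0,"wz":0,"dx":0,"dy":0,"dz":-0.1,"hand":0},{"wx":0,"wy":0,"wz":0,"dx":0,"dy":0,"dz":-0.1,"hand":0},{"wx":0,"wy":0,"wz":0,"dx":0,"dy":0,"dz":0,"hand":0},{"wx":0,"wy":0,"wz":0,"dx":0,"dy":0,"dz":0,"hand":0}]'
```

```text
clock: 3.43
tool_pos: [0.578, 0.0638, 0.0507]
eef_rot: [0.997, 0.075, 0.001, 0.0]
contact_force: [-0.2, -0.4, 0.8]
opening: 1.002
finger_force: 0.0
```

Now close on the knob.

```bash
python3 -m jog '[{"wx":0,"wy":0,"wz":0,"dx":0,"dy":0,"dz":0,"hand":1},{"wx":0,"wy":0,"wz":0,"dx":0,"dy":0,"dz":0,"hand":1},{"wx":0,"wy":0,"wz":0,"dx":0,"dy":0,"dz":0,"hand":1},{"wx":0,"wy":0,"wz":0,"dx":0,"dy":0,"dz":0,"hand":1},{"wx":0,"wy":0,"wz":0,"dx":0,"dy":0,"dz":0,"hand":1}]' 20
python3 -m jog '[{"wx":0,"wy":0,"wz":0,"dx":0,"dy":0,"dz":0,"hand":1},{"wx":0,"wy":0,"wz":0,"dx":0,"dy":0,"dz":0,"hand":1},{"wx":0,"wy":0,"wz":0,"dx":0,"dy":0,"dz":0,"hand":1}]'
```

```text
clock: 3.85
tool_pos: [0.5774, 0.0642, 0.0495]
eef_rot: [0.997, 0.075, 0.001, -0.0]
contact_force: [0.1, 0.5, 0.1]
opening: 0.646
finger_force: 0.0
clock: 4.1
tool_pos: [0.5769, 0.0641, 0.0487]
eef_rot: [0.997, 0.075, -0.0, 0.0]
contact_force: [-0.4, -0.7, -0.4]
opening: 0.422
finger_force: 0.0
```

```bash
python3 -m jog '[{"wx":0,"wy":0,"wz":0,"dx":0,"dy":0,"dz":0.006,"hand":1},{"wx":0,"wy":0,"wz":0,"dx":0,"dy":0,"dz":0,"hand":1},{"wx":0,"wy":0,"wz":0,"dx":0,"dy":0,"dz":0,"hand":1},{"wx":0,"wy":0,"wz":0,"dx":0,"dy":0,"dz":0,"hand":1},{"wx":0,"wy":0,"wz":0,"dx":0,"dy":0,"dz":0,"hand":1}]'
python3 -m jog '[{"wx":0,"wy":0,"wz":0,"dx":0,"dy":0,"dz":0,"hand":1},{"wx":0,"wy":0,"wz":0,"dx":0,"dy":0,"dz":0,"hand":1}]'
```

```text
clock: 4.52
tool_pos: [0.577, 0.0642, 0.0504]
eef_rot: [0.997, 0.075, 0.0, 0.0]
contact_force: [-0.1, -0.6, 1.4]
opening: 0.242
finger_force: 20.0
clock: 4.68
tool_pos: [0.577, 0.0641, 0.0503]
eef_rot: [0.997, 0.075, 0.0, 0.0]
contact_force: [-0.1, 0.4, 2.3]
opening: 0.242
finger_force: 20.0
```

```bash
python3 -m jog '[{"wx":0,"wy":0,"wz":0,"dx":0,"dy":0,"dz":0.08,"hand":1},{"wx":0,"wy":0,"wz":0,"dx":0,"dy":0,"dz":0.12,"hand":1},{"wx":0,"wy":0,"wz":0,"dx":0,"dy":0,"dz":0.14,"hand":1},{"wx":0,"wy":0,"wz":0,"dx":-0.02,"dy":-0.06,"dz":0,"hand":1},{"wx":0,"wy":0,"wz":0,"dx":-0.03,"dy":-0.1,"dz":0,"hand":1}]'
python3 -m jog '[{"wx":0,"wy":0,"wz":0,"dx":-0.05,"dy":-0.15,"dz":0,"hand":1},{"wx":0,"wy":0,"wz":0,"dx":-0.05,"dy":-0.15,"dz":0,"hand":1},{"wx":0,"wy":0,"wz":0,"dx":-0.05,"dy":-0.15,"dz":0,"hand":1},{"wx":0,"wy":0,"wz":0,"dx":-0.03,"dy":-0.1,"dz":0,"hand":1},{"wx":0,"wy":0,"wz":0,"dx":-0.02,"dy":-0.08,"dz":0,"hand":1}]' >/dev/null
python3 -m jog '[{"wx":0,"wy":0,"wz":0,"dx":0,"dy":0,"dz":0,"hand":1},{"wx":0,"wy":0,"wz":0,"dx":0,"dy":0,"dz":0,"hand":1},{"wx":0,"wy":0,"wz":0,"dx":0,"dy":0,"dz":0,"hand":1}]'
python3 - <<'E'
from h import *
st();ti=r.snapshot("top");si=r.snapshot("side");wi=r.snapshot("wrist")
def crop(im,c,h,w,f):
    u,v=int(c[0]),int(c[1]);return cv2.resize(im[max(v-h,0):v+h,max(u-w,0):u+w,::-1],None,fx=f,fy=f,interpolation=cv2.INTER_CUBIC)
a=crop(si,proj("side",(.515,-.134,.07)),37,50,6);
b=crop(ti,proj("top",(.515,-.134,.07)),37,33,6)
cv2.imwrite("pics/s3.png",np.hstack([a[:440],b[:440]])[:, :800]);print(a.shape,b.shape,proj("side",(.515,-.134,.07)),proj("top",(.515,-.134,.07)))
E
```

```text
clock: 5.1
tool_pos: [0.5666, 0.0279, 0.1374]
eef_rot: [0.997, 0.078, 0.003, -0.002]
contact_force: [-0.1, -0.6, -0.4]
opening: 0.241
finger_force: 20.0
clock: 5.77
tool_pos: [0.5148, -0.132, 0.1352]
eef_rot: [0.997, 0.076, 0.0, -0.001]
contact_force: [-0.0, 1.1, -1.1]
opening: 0.242
finger_force: 20.0
t 5.77 p [ 0.5148 -0.132   0.1352] z [ 0.     0.001 -1.   ] yaw(y-axis) -81.29 F [-0.   1.1 -1.1] op 0.242 ff 20.0
(444, 600, 3) (444, 396, 3) [249.16221095 246.25698781] [314.58163767 205.28614116]
```

View pics/s3.png

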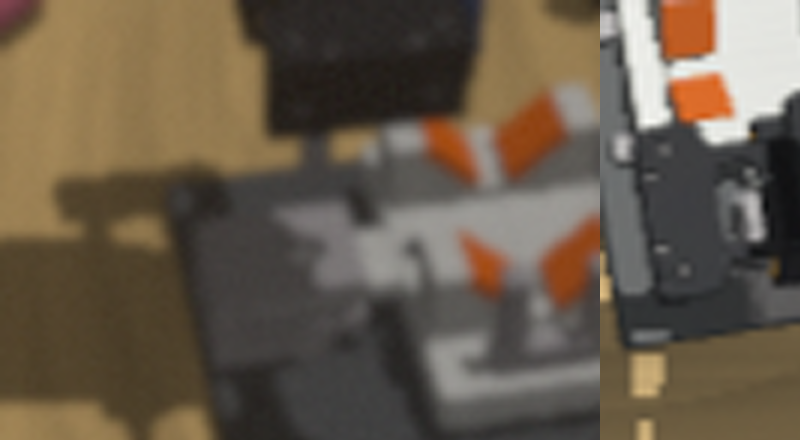

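The side crop shows the pin tip hanging at crop (313,165), just above the fork. In the top view the gripper hides it. I'll do a guarded descent.

```bash
python3 -m jog '[{"wx":0,"wy":0,"wz":0,"dx":-0.003,"dy":-0.006,"dz":-0.06,"hand":1},{"wx":0,"wy":0,"wz":0,"dx":0,"dy":0,"dz":-0.06,"hand":1},{"wx":0,"wy":0,"wz":0,"dx":0,"dy":0,"dz":0,"hand":1},{"wx":0,"wy":0,"wz":0,"dx":0,"dy":0,"dz":0,"hand":1},{"wx":0,"wy":0,"wz":0,"dx":0,"dy":0,"dz":0,"hand":1}]'
python3 -m jog '[{"wx":0,"wy":0,"wz":0,"dx":0,"dy":0,"dz":-0.02,"hand":1},{"wx":0,"wy":0,"wz":0,"dx":0,"dy":0,"dz":-0.02,"hand":1},{"wx":0,"wy":0,"wz":0,"dx":0,"dy":0,"dz":0,"hand":1},{"wx":0,"wy":0,"wz":0,"dx":0,"dy":0,"dz":0,"hand":1}]'
```

```text
clock: 6.33
tool_pos: [0.5142, -0.1342, 0.1057]
eef_rot: [0.997, 0.076, 0.0, -0.0]
contact_force: [0.2, -0.2, -1.0]
opening: 0.24
finger_force: 20.0
clock: 6.67
tool_pos: [0.5135, -0.1348, 0.0951]
eef_rot: [0.997, 0.075, -0.0, -0.0]
contact_force: [-0.6, -1.0, -0.5]
opening: 0.244
finger_force: 20.0
```

```bash
python3 -m jog '[{"wx":0,"wy":0,"wz":0,"dx":0.002,"dy":0.004,"dz":-0.012,"hand":1},{"wx":0,"wy":0,"wz":0,"dx":0,"dy":0,"dz":-0.016,"hand":1},{"wx":0,"wy":0,"wz":0,"dx":0,"dy":0,"dz":0,"hand":1},{"wx":0,"wy":0,"wz":0,"dx":0,"dy":0,"dz":0,"hand":1}]'
python3 -m jog '[{"wx":0,"wy":0,"wz":0,"dx":0,"dy":0,"dz":-0.014,"hand":1},{"wx":0,"wy":0,"wz":0,"dx":0,"dy":0,"dz":0,"hand":1},{"wx":0,"wy":0,"wz":0,"dx":0,"dy":0,"dz":0,"hand":1}]'
```

```text
clock: 7.0
tool_pos: [0.5137, -0.1334, 0.0878]
eef_rot: [0.997, 0.076, -0.001, -0.0]
contact_force: [-0.7, 1.8, -1.4]
opening: 0.244
finger_force: 20.0
clock: 7.25
tool_pos: [0.5138, -0.1334, 0.0844]
eef_rot: [0.997, 0.076, -0.0, -0.0]
contact_force: [-1.4, 2.1, -1.6]
opening: 0.24
finger_force: 20.0
```

```bash
python3 -m jog '[{"wx":0,"wy":0,"wz":0,"dx":-0.002,"dy":0.003,"dz":-0.016,"hand":1},{"wx":0,"wy":0,"wz":0,"dx":0,"dy":0,"dz":-0.016,"hand":1},{"wx":0,"wy":0,"wz":0,"dx":0,"dy":0,"dz":0,"hand":1},{"wx":0,"wy":0,"wz":0,"dx":0,"dy":0,"dz":0,"hand":1}]'
python3 -m jog '[{"wx":0,"wy":0,"wz":0,"dx":0,"dy":0,"dz":-0.016,"hand":1},{"wx":0,"wy":0,"wz":0,"dx":0,"dy":0,"dz":-0.012,"hand":1},{"wx":0,"wy":0,"wz":0,"dx":0,"dy":0,"dz":0,"hand":1},{"wx":0,"wy":0,"wz":0,"dx":0,"dy":0,"dz":0,"hand":1}]'
```

```text
clock: 7.58
tool_pos: [0.5136, -0.1333, 0.0764]
eef_rot: [0.997, 0.075, -0.0, 0.0]
contact_force: [-0.6, 1.1, -1.6]
opening: 0.241
finger_force: 20.0
clock: 7.92
tool_pos: [0.5136, -0.1332, 0.0695]
eef_rot: [0.997, 0.075, -0.0, 0.0]
contact_force: [-0.5, 1.3, -0.8]
opening: 0.244
finger_force: 20.0
```

```bash
python3 -m jog '[{"wx":0,"wy":0,"wz":0,"dx":0,"dy":0,"dz":-0.014,"hand":1},{"wx":0,"wy":0,"wz":0,"dx":0,"dy":0,"dz":-0.006,"hand":1},{"wx":0,"wy":0,"wz":0,"dx":0,"dy":0,"dz":0,"hand":1},{"wx":0,"wy":0,"wz":0,"dx":0,"dy":0,"dz":0,"hand":1}]'
python3 -m jog '[{"wx":0,"wy":0,"wz":0,"dx":0,"dy":0,"dz":-0.006,"hand":1},{"wx":0,"wy":0,"wz":0,"dx":0,"dy":0,"dz":0,"hand":1},{"wx":0,"wy":0,"wz":0,"dx":0,"dy":0,"dz":0,"hand":1}]'
```

```text
clock: 8.25
tool_pos: [0.5136, -0.1331, 0.0646]
eef_rot: [0.997, 0.075, -0.0, 0.0]
contact_force: [-0.5, 1.0, -1.3]
opening: 0.242
finger_force: 20.0
clock: 8.5
tool_pos: [0.5136, -0.1331, 0.0643]
eef_rot: [0.997, 0.075, 0.0, 0.0]
contact_force: [-2.5, 1.7, 10.3]
opening: 0.243
finger_force: 20.0
```

Collar seated at the predicted height with 10 N. Releasing.

```bash
python3 -m jog '[{"wx":0,"wy":0,"wz":0,"dx":0,"dy":0,"dz":0.004,"hand":0},{"wx":0,"wy":0,"wz":0,"dx":0,"dy":0,"dz":0,"hand":0},{"wx":0,"wy":0,"wz":0,"dx":0,"dy":0,"dz":0,"hand":0},{"wx":0,"wy":0,"wz":0,"dx":0,"dy":0,"dz":0,"hand":0},{"wx":0,"wy":0,"wz":0,"dx":0,"dy":0,"dz":0,"hand":0}]'
python3 -m jog '[{"wx":0,"wy":0,"wz":0,"dx":0,"dy":0,"dz":0.02,"hand":0},{"wx":0,"wy":0,"wz":0,"dx":0,"dy":0,"dz":0.06,"hand":0},{"wx":0,"wy":0,"wz":0,"dx":0,"dy":0,"dz":0.12,"hand":0},{"wx":0,"wy":0,"wz":0,"dx":0,"dy":0,"dz":0.16,"hand":0},{"wx":0,"wy":0,"wz":0,"dx":0,"dy":0,"dz":0.16,"hand":0}]'
python3 -m jog '[{"wx":0,"wy":0,"wz":0,"dx":0,"dy":0.15,"dz":0.06,"hand":0},{"wx":0,"wy":0,"wz":0,"dx":0,"dy":0.16,"dz":0,"hand":0},{"wx":0,"wy":0,"wz":0,"dx":0,"dy":0.16,"dz":0,"hand":0},{"wx":0,"wy":0,"wz":0,"dx":0,"dy":0.16,"dz":0,"hand":0},{"wx":0,"wy":0,"wz":0,"dx":0,"dy":0.16,"dz":0,"hand":0}]' >/dev/null
python3 -m jog '[{"wx":0,"wy":0,"wz":0,"dx":-0.04,"dy":0.16,"dz":0,"hand":0},{"wx":0,"wy":0,"wz":0,"dx":-0.08,"dy":0.16,"dz":0,"hand":0},{"wx":0,"wy":0,"wz":0,"dx":-0.08,"dy":0.14,"dz":0,"hand":0},{"wx":0,"wy":0,"wz":0,"dx":0,"dy":0.1,"dz":0,"hand":0},{"wx":0,"wy":0,"wz":0,"dx":0,"dy":0,"dz":0,"hand":0}]'
python3 -m jog '[{"wx":0,"wy":0,"wz":0,"dx":0,"dy":0,"dz":0,"hand":0},{"wx":0,"wy":0,"wz":0,"dx":0,"dy":0,"dz":0,"hand":0}]'
python3 - <<'E'
from h import *
st();w=r.snapshot("wrist");cv2.imwrite("pics/w4.png",w[:,:,::-1])
np.savez("pics/w4ci.npz",**r.camera_info("wrist"))
t=r.snapshot("top");cv2.imwrite("pics/t4.png",t[:,:,::-1])
s=r.snapshot("side");cv2.imwrite("pics/s4.png",s[:,:,::-1])
out=np.zeros((384,800,3),np.uint8);out[:,:512]=w[:,:,::-1]
out[:190,512:800]=cv2.resize(s[215:278,225:321,::-1],(288,190));out[194:384,512:800]=cv2.resize(t[150:213,280:376,::-1],(288,190))
cv2.imwrite("pics/m4.png",out)
E
```

```text
clock: 8.92
tool_pos: [0.5138, -0.1333, 0.0641]
eef_rot: [0.997, 0.075, 0.0, 0.0]
contact_force: [-0.1, 0.1, -0.8]
opening: 0.598
finger_force: 0.0
clock: 9.33
tool_pos: [0.5127, -0.1329, 0.1954]
eef_rot: [0.997, 0.075, -0.001, -0.0]
contact_force: [-0.3, -0.3, -1.2]
opening: 0.971
finger_force: 0.0
clock: 10.17
tool_pos: [0.4633, 0.2092, 0.2098]
eef_rot: [0.997, 0.081, 0.0, -0.002]
contact_force: [0.9, -0.2, 0.1]
opening: 1.001
finger_force: 0.0
clock: 10.33
tool_pos: [0.4653, 0.2005, 0.2093]
eef_rot: [0.997, 0.075, 0.0, 0.001]
contact_force: [0.1, -0.3, -0.7]
opening: 0.997
finger_force: 0.0
t 10.33 p [0.4653 0.2005 0.2093] z [ 0.    -0.001 -1.   ] yaw(y-axis) -81.42 F [ 0.1 -0.3 -0.7] op 0.997 ff 0.0
```

View pics/m4.png

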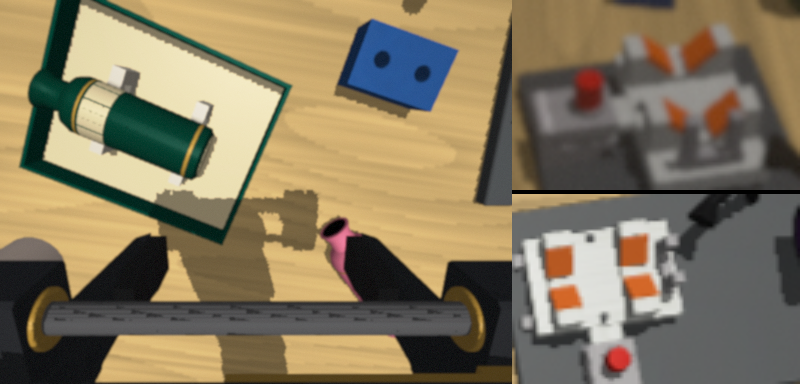

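The pin stands in the fork with the red knob visible in both insets. In the wrist view the vase's foot is at about (197,152) and its mouth at about (45,88). Next I'll fit its pose from the mask.

Run:
```python
from h import *
from scipy.optimize import minimize
r.snapshot("wrist")
def circ(x,y,a,s,rad,cam,ci):
    ax=np.array([-np.sin(a),np.cos(a),0]);n=np.array([np.cos(a),np.sin(a),0]);o=np.array([x,y,.0568])
    return [proj(cam,o+ax*s+rad*(np.cos(t)*n+np.array([0,0,np.sin(t)])),ci) for t in np.linspace(0,6.283,32)]
def model(p,cam,ci):
    S=4;m=np.zeros((384*2,512*2),np.uint8)
    h=cv2.convexHull(np.float32(circ(*p,-.06,.026,cam,ci)+circ(*p,.04,.026,cam,ci)))
    cv2.fillConvexPoly(m,np.int32((h*2+.5)*16),1,shift=4);return m
for cam in("wrist","top"):
    if cam=="top":r.snapshot("top")
    ci=r.camera_info(cam)
    ds=r.masks_of(cam,"vase")
    g=max(ds,key=lambda d:d["p"]*( -abs(ray(cam,cen(d["region"]),.057,ci)[1]-.32)+1))
    M=np.kron(g["region"].astype(np.uint8),np.ones((2,2),np.uint8));print(cam,g["p"],g["bbox"])
    P=np.array([ray(cam,(1,1),.07,ci)]);
    # homography pixel->plane z=.07 for excluding mouth side
    def cost(p):
        cut=.04;ax=np.array([-np.sin(p[2]),np.cos(p[2])])
        vv,uu=np.nonzero(M|1);
        H=np.array(ci["mtx"])@np.c_[np.array(ci["R"])[:,:2],np.array(ci["R"])[:,2]*.07+ci["t"]];Hi=np.linalg.inv(H)
        q=Hi@np.stack([uu/2-.25,vv/2-.25,np.ones(len(uu))]);q=q[:2]/q[2]
        s=ax[0]*(q[0]-p[0])+ax[1]*(q[1]-p[1]);mod=model(p,cam,ci).ravel()
        return float(((mod!=M.ravel())&(s<cut-.005)).sum())
    res=minimize(cost,(.497,.318,-.33),method="Nelder-Mead",options=dict(initial_simplex=[(.497,.318,-.33),(.505,.318,-.33),(.497,.328,-.33),(.497,.318,-.40)],maxiter=90))
    print(res.x.round(4),np.degrees(res.x[2]).round(2),res.fun,model(res.x,cam,ci).sum())
```

```text
wrist 0.79 [29.0, 68.6, 209.8, 177.9]
[ 0.4934  0.3097 -0.2551] -14.62 421.0 29188
top 0.62 [124.9, 201.0, 125.8, 211.9]
[ 0.5055  0.3235 -0.3112] -17.83 2802.0 3011
```

```bash
python3 -m jog '[{"wx":0,"wy":0,"wz":0.058,"dx":0.011,"dy":0.044,"dz":0,"hand":0},{"wx":0,"wy":0,"wz":0.058,"dx":0.011,"dy":0.044,"dz":0,"hand":0},{"wx":0,"wy":0,"wz":0.058,"dx":0.011,"dy":0.044,"dz":0,"hand":0},{"wx":0,"wy":0,"wz":0.058,"dx":0.011,"dy":0.044,"dz":0,"hand":0},{"wx":0,"wy":0,"wz":0.058,"dx":0.011,"dy":0.044,"dz":0,"hand":0}]' >/dev/null
python3 -m jog '[{"wx":0,"wy":0,"wz":0.058,"dx":0.011,"dy":0.044,"dz":0,"hand":0},{"wx":0,"wy":0,"wz":0.058,"dx":0.011,"dy":0.044,"dz":0,"hand":0},{"wx":0,"wy":0,"wz":0.058,"dx":0.011,"dy":0.044,"dz":0,"hand":0},{"wx":0,"wy":0,"wz":0.058,"dx":0.011,"dy":0.044,"dz":0,"hand":0},{"wx":0,"wy":0,"wz":0.058,"dx":0.011,"dy":0.044,"dz":0,"hand":0}]' >/dev/null
python3 -m jog '[{"wx":0,"wy":0,"wz":0,"dx":0,"dy":0,"dz":-0.1,"hand":0},{"wx":0,"wy":0,"wz":0,"dx":0,"dy":0,"dz":-0.16,"hand":0},{"wx":0,"wy":0,"wz":0,"dx":0,"dy":0,"dz":0,"hand":0},{"wx":0,"wy":0,"wz":0,"dx":0,"dy":0,"dz":0,"hand":0},{"wx":0,"wy":0,"wz":0,"dx":0,"dy":0,"dz":0,"hand":0}]'
python3 - <<'E'
from h import *
st();print(r.get_state()["q"].round(2))
w=r.snapshot("wrist");cv2.imwrite("pics/w5.png",w[:,:,::-1]);ci=r.camera_info("wrist")
for d in r.masks_of("wrist","vase")[:2]:print(d["p"],d["bbox"])
for s in(-.06,.058):
  for e in(-.026,.026):
    a=-.2551;print(s,e,proj("wrist",(.4934-np.sin(a)*s+np.cos(a)*e,.3097+np.cos(a)*s+np.sin(a)*e,.0568),ci).round())
E
```

```text
clock: 11.93
tool_pos: [0.4931, 0.3119, 0.1454]
eef_rot: [0.793, 0.609, 0.001, 0.0]
contact_force: [0.7, -1.2, 0.1]
opening: 1.001
finger_force: 0.0
t 11.93 p [0.4931 0.3119 0.1454] z [ 0.001  0.001 -1.   ] yaw(y-axis) -14.92 F [ 0.7 -1.2  0.1] op 1.001 ff 0.0
[-0.43  0.78 -0.37  1.77  0.42  0.67 -1.3 ]
0.76 [222.4, 72.8, 292.8, 283.6]
0.45 [218.9, 374.9, 224.2, 379.8]
-0.06 -0.026 [224. 271.]
-0.06 0.026 [288. 270.]
0.058 -0.026 [219. 124.]
0.058 0.026 [292. 123.]
```

View pics/w5.png

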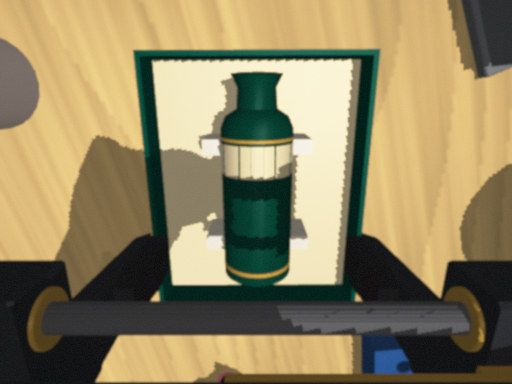

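The wrist view shows the vase upright and centred between the fingers, with the mouth at (257,75) and the foot near (256,283). Now descend and grasp.

```bash
python3 -m jog '[{"wx":0,"wy":0,"wz":0,"dx":0,"dy":-0.009,"dz":-0.14,"hand":0},{"wx":0,"wy":0,"wz":0,"dx":0,"dy":0,"dz":-0.14,"hand":0},{"wx":0,"wy":0,"wz":0,"dx":0,"dy":0,"dz":-0.1,"hand":0},{"wx":0,"wy":0,"wz":0,"dx":0,"dy":0,"dz":-0.04,"hand":0},{"wx":0,"wy":0,"wz":0,"dx":0,"dy":0,"dz":0,"hand":0}]'
python3 -m jog '[{"wx":0,"wy":0,"wz":0,"dx":0,"dy":0,"dz":0,"hand":0.3},{"wx":0,"wy":0,"wz":0,"dx":0,"dy":0,"dz":0,"hand":1},{"wx":0,"wy":0,"wz":0,"dx":0,"dy":0,"dz":0,"hand":1},{"wx":0,"wy":0,"wz":0,"dx":0,"dy":0,"dz":0,"hand":1},{"wx":0,"wy":0,"wz":0,"dx":0,"dy":0,"dz":0,"hand":1}]' 25
python3 -m jog '[{"wx":0,"wy":0,"wz":0,"dx":0,"dy":0,"dz":0,"hand":1},{"wx":0,"wy":0,"wz":0,"dx":0,"dy":0,"dz":0,"hand":1},{"wx":0,"wy":0,"wz":0,"dx":0,"dy":0,"dz":0,"hand":1}]'
```

```text
clock: 12.45
tool_pos: [0.4921, 0.3091, 0.0386]
eef_rot: [0.793, 0.61, -0.001, 0.0]
contact_force: [-0.4, -0.5, 0.5]
opening: 0.998
finger_force: 0.0
clock: 12.87
tool_pos: [0.4931, 0.3097, 0.0403]
eef_rot: [0.793, 0.609, 0.001, 0.0]
contact_force: [0.2, -0.1, 0.2]
opening: 0.647
finger_force: 0.0
clock: 13.12
tool_pos: [0.4934, 0.3096, 0.0399]
eef_rot: [0.793, 0.609, 0.001, 0.0]
contact_force: [0.9, -0.3, 5.3]
opening: 0.583
finger_force: 25.0
```

Grasped, with the opening matching 52 mm. Next I'll lift the vase, turn it and carry it above the nest, staying 10 mm clear of the stop.

```bash
python3 -m jog '[{"wx":0,"wy":0,"wz":0,"dx":0,"dy":0,"dz":0.04,"hand":1},{"wx":0,"wy":0,"wz":0,"dx":0,"dy":0,"dz":0.1,"hand":1},{"wx":0,"wy":0,"wz":0,"dx":0,"dy":0,"dz":0.14,"hand":1},{"wx":0,"wy":0,"wz":0,"dx":0,"dy":0,"dz":0.14,"hand":1},{"wx":0,"wy":0,"wz":0,"dx":0,"dy":0,"dz":0.14,"hand":1}]' 40
python3 -m jog '[{"wx":0,"wy":0,"wz":0.02,"dx":0.016,"dy":-0.07,"dz":0,"hand":1},{"wx":0,"wy":0,"wz":0.04,"dx":0.033,"dy":-0.14,"dz":0,"hand":1},{"wx":0,"wy":0,"wz":0.04,"dx":0.033,"dy":-0.14,"dz":0,"hand":1},{"wx":0,"wy":0,"wz":0.04,"dx":0.033,"dy":-0.14,"dz":0,"hand":1},{"wx":0,"wy":0,"wz":0.04,"dx":0.033,"dy":-0.14,"dz":0,"hand":1}]'
python3 -m jog '[{"wx":0,"wy":0,"wz":0.026,"dx":0.033,"dy":-0.14,"dz":0,"hand":1},{"wx":0,"wy":0,"wz":0,"dx":0.033,"dy":-0.14,"dz":0,"hand":1},{"wx":0,"wy":0,"wz":0,"dx":0.033,"dy":-0.14,"dz":0,"hand":1},{"wx":0,"wy":0,"wz":0,"dx":0.033,"dy":-0.14,"dz":0,"hand":1},{"wx":0,"wy":0,"wz":0,"dx":0.033,"dy":-0.14,"dz":0,"hand":1}]'
python3 -m jog '[{"wx":0,"wy":0,"wz":0,"dx":0.033,"dy":-0.14,"dz":0,"hand":1},{"wx":0,"wy":0,"wz":0,"dx":0.033,"dy":-0.14,"dz":0,"hand":1},{"wx":0,"wy":0,"wz":0,"dx":0.016,"dy":-0.07,"dz":0,"hand":1},{"wx":0,"wy":0,"wz":0,"dx":0,"dy":0,"dz":0,"hand":1},{"wx":0,"wy":0,"wz":0,"dx":0,"dy":0,"dz":0,"hand":1}]'
python3 -m jog '[{"wx":0,"wy":0,"wz":0,"dx":0,"dy":0,"dz":0,"hand":1},{"wx":0,"wy":0,"wz":0,"dx":0,"dy":0,"dz":0,"hand":1}]'; python3 -c "from h import *;st()"
```

```text
clock: 13.53
tool_pos: [0.4912, 0.3088, 0.1804]
eef_rot: [0.793, 0.61, -0.001, -0.0]
contact_force: [0.1, -0.3, -2.4]
opening: 0.577
finger_force: 40.0
clock: 13.95
tool_pos: [0.5287, 0.1501, 0.1792]
eef_rot: [0.669, 0.743, -0.001, -0.0]
contact_force: [0.6, -0.8, -2.5]
opening: 0.575
finger_force: 40.0
clock: 14.37
tool_pos: [0.5699, -0.025, 0.1791]
eef_rot: [0.651, 0.759, -0.001, -0.001]
contact_force: [1.0, 0.5, -2.5]
opening: 0.574
finger_force: 40.0
clock: 14.78
tool_pos: [0.5903, -0.112, 0.1788]
eef_rot: [0.652, 0.758, -0.001, -0.001]
contact_force: [-0.3, 0.8, -2.8]
opening: 0.576
finger_force: 40.0
clock: 14.95
tool_pos: [0.5908, -0.1084, 0.1794]
eef_rot: [0.65, 0.76, 0.0, -0.001]
contact_force: [0.7, -0.6, -2.9]
opening: 0.58
finger_force: 40.0
t 14.95 p [ 0.5908 -0.1084  0.1794] z [-0.001  0.001 -1.   ] yaw(y-axis) 8.89 F [ 0.7 -0.6 -2.9] op 0.58 ff 40.0
```

```bash
python3 -m jog '[{"wx":0,"wy":0,"wz":-0.001,"dx":0.009,"dy":0,"dz":-0.12,"hand":1},{"wx":0,"wy":0,"wz":0,"dx":0,"dy":0,"dz":-0.12,"hand":1},{"wx":0,"wy":0,"wz":0,"dx":0,"dy":0,"dz":-0.08,"hand":1},{"wx":0,"wy":0,"wz":0,"dx":0,"dy":0,"dz":-0.05,"hand":1},{"wx":0,"wy":0,"wz":0,"dx":0,"dy":0,"dz":0,"hand":1}]'
python3 -m jog '[{"wx":0,"wy":0,"wz":0,"dx":0,"dy":0,"dz":0,"hand":1},{"wx":0,"wy":0,"wz":0,"dx":0,"dy":0,"dz":0,"hand":1}]'
python3 - <<'E'
from h import *
st();t=r.snapshot("top");s=r.snapshot("side")
out=np.zeros((440,800,3),np.uint8);out[:,:398]=cv2.resize(s[205:290,230:307,::-1],(398,440),interpolation=cv2.INTER_CUBIC);out[:,402:]=cv2.resize(t[140:225,275:352,::-1],(398,440),interpolation=cv2.INTER_CUBIC)
cv2.imwrite("pics/m6.png",out)
E
```

```text
clock: 15.37
tool_pos: [0.5916, -0.1091, 0.0844]
eef_rot: [0.651, 0.759, -0.001, -0.002]
contact_force: [0.1, 0.2, -2.4]
opening: 0.578
finger_force: 40.0
clock: 15.53
tool_pos: [0.5947, -0.1098, 0.0881]
eef_rot: [0.652, 0.758, 0.001, 0.001]
contact_force: [0.8, -0.2, -1.9]
opening: 0.572
finger_force: 40.0
t 15.53 p [ 0.5947 -0.1098  0.0881] z [ 0.003  0.    -1.   ] yaw(y-axis) 8.64 F [ 0.8 -0.2 -1.9] op 0.572 ff 40.0
```

View pics/m6.png

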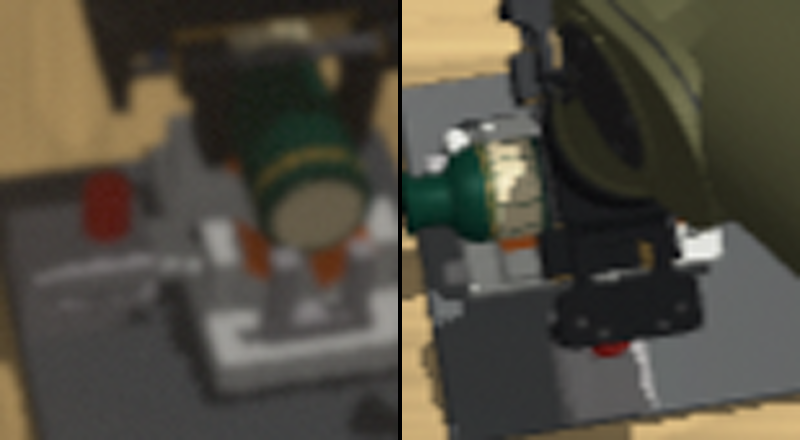

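The side view shows the vase centred above the V with its foot clear of the posts, and the pin seated at (107,205). Lower slowly.

```bash
python3 -m jog '[{"wx":0,"wy":0,"wz":0,"dx":-0.004,"dy":0,"dz":-0.02,"hand":1},{"wx":0,"wy":0,"wz":0,"dx":0,"dy":0,"dz":-0.02,"hand":1},{"wx":0,"wy":0,"wz":0,"dx":0,"dy":0,"dz":0,"hand":1},{"wx":0,"wy":0,"wz":0,"dx":0,"dy":0,"dz":0,"hand":1}]'
python3 -m jog '[{"wx":0,"wy":0,"wz":0,"dx":0,"dy":0,"dz":-0.008,"hand":1},{"wx":0,"wy":0,"wz":0,"dx":0,"dy":0,"dz":0,"hand":1},{"wx":0,"wy":0,"wz":0,"dx":0,"dy":0,"dz":0,"hand":1}]'
```

```text
clock: 15.97
tool_pos: [0.5922, -0.1107, 0.0764]
eef_rot: [0.652, 0.758, -0.0, -0.0]
contact_force: [-0.2, 0.4, -1.9]
opening: 0.578
finger_force: 40.0
clock: 16.22
tool_pos: [0.5925, -0.1106, 0.0747]
eef_rot: [0.652, 0.758, 0.0, -0.0]
contact_force: [-1.4, 0.1, -2.3]
opening: 0.578
finger_force: 40.0
```

```bash
python3 -m jog '[{"wx":0,"wy":0,"wz":0,"dx":0.002,"dy":-0.012,"dz":0,"hand":1},{"wx":0,"wy":0,"wz":0,"dx":0.002,"dy":-0.012,"dz":0,"hand":1},{"wx":0,"wy":0,"wz":0,"dx":0,"dy":0,"dz":0,"hand":1},{"wx":0,"wy":0,"wz":0,"dx":0,"dy":0,"dz":0,"hand":1}]'
python3 -m jog '[{"wx":0,"wy":0,"wz":0,"dx":0.001,"dy":-0.006,"dz":0,"hand":1},{"wx":0,"wy":0,"wz":0,"dx":0,"dy":0,"dz":0,"hand":1},{"wx":0,"wy":0,"wz":0,"dx":0,"dy":0,"dz":0,"hand":1}]'
```

```text
clock: 16.55
tool_pos: [0.5936, -0.1172, 0.0747]
eef_rot: [0.652, 0.758, -0.0, 0.0]
contact_force: [-1.0, 0.8, -3.4]
opening: 0.576
finger_force: 40.0
clock: 16.8
tool_pos: [0.5938, -0.1181, 0.0748]
eef_rot: [0.652, 0.758, 0.0, 0.0]
contact_force: [0.6, -0.1, -2.0]
opening: 0.575
finger_force: 40.0
```

```bash
for i in 1; do python3 -m jog '[{"wx":0,"wy":0,"wz":0,"dx":0.001,"dy":-0.005,"dz":0,"hand":1},{"wx":0,"wy":0,"wz":0,"dx":0,"dy":0,"dz":0,"hand":1},{"wx":0,"wy":0,"wz":0,"dx":0,"dy":0,"dz":0,"hand":1}]'; done
python3 -m jog '[{"wx":0,"wy":0,"wz":0,"dx":0,"dy":-0.004,"dz":0,"hand":1},{"wx":0,"wy":0,"wz":0,"dx":0,"dy":0,"dz":0,"hand":1},{"wx":0,"wy":0,"wz":0,"dx":0,"dy":0,"dz":0,"hand":1}]'
```

```text
clock: 17.05
tool_pos: [0.5938, -0.1183, 0.0747]
eef_rot: [0.652, 0.758, 0.0, -0.001]
contact_force: [-1.4, 2.8, -3.2]
opening: 0.577
finger_force: 40.0
clock: 17.3
tool_pos: [0.5938, -0.1183, 0.0748]
eef_rot: [0.652, 0.759, 0.001, -0.001]
contact_force: [-1.3, 4.9, -2.5]
opening: 0.57
finger_force: 40.0
```

```bash
python3 -m jog '[{"wx":0,"wy":0,"wz":0,"dx":0.001,"dy":-0.004,"dz":0,"hand":1},{"wx":0,"wy":0,"wz":0,"dx":0,"dy":0,"dz":0,"hand":1},{"wx":0,"wy":0,"wz":0,"dx":0,"dy":0,"dz":0,"hand":1}]'
```

```text
clock: 17.55
tool_pos: [0.5938, -0.1184, 0.0747]
eef_rot: [0.651, 0.759, 0.001, -0.002]
contact_force: [-1.9, 6.3, -1.6]
opening: 0.577
finger_force: 40.0
```

The foot is on the stop, since y stays at −0.1183 while the force rises. I'll ease that push and lower into the V.

```bash
python3 -m jog '[{"wx":0,"wy":0,"wz":0,"dx":0,"dy":0.005,"dz":-0.004,"hand":1},{"wx":0,"wy":0,"wz":0,"dx":0,"dy":0,"dz":0,"hand":1},{"wx":0,"wy":0,"wz":0,"dx":0,"dy":0,"dz":0,"hand":1}]'
python3 -m jog '[{"wx":0,"wy":0,"wz":0,"dx":0,"dy":0,"dz":-0.004,"hand":1},{"wx":0,"wy":0,"wz":0,"dx":0,"dy":0,"dz":0,"hand":1},{"wx":0,"wy":0,"wz":0,"dx":0,"dy":0,"dz":0,"hand":1}]'
```

```text
clock: 17.8
tool_pos: [0.5941, -0.1183, 0.0738]
eef_rot: [0.652, 0.759, 0.001, -0.001]
contact_force: [-2.5, 5.0, -1.4]
opening: 0.579
finger_force: 40.0
clock: 18.05
tool_pos: [0.5946, -0.1182, 0.0731]
eef_rot: [0.652, 0.758, 0.001, -0.0]
contact_force: [-1.1, 5.9, 0.7]
opening: 0.574
finger_force: 40.0
```

```bash
python3 -m jog '[{"wx":0,"wy":0,"wz":0,"dx":0,"dy":0,"dz":-0.004,"hand":1},{"wx":0,"wy":0,"wz":0,"dx":0,"dy":0,"dz":0,"hand":1},{"wx":0,"wy":0,"wz":0,"dx":0,"dy":0,"dz":0,"hand":1}]'
```

```text
clock: 18.3
tool_pos: [0.5953, -0.1181, 0.0724]
eef_rot: [0.652, 0.758, 0.002, 0.0]
contact_force: [-0.9, 5.5, 0.9]
opening: 0.578
finger_force: 40.0
```

```bash
python3 -m jog '[{"wx":0,"wy":0,"wz":0,"dx":0.003,"dy":0.003,"dz":-0.004,"hand":1},{"wx":0,"wy":0,"wz":0,"dx":0,"dy":0,"dz":0,"hand":1},{"wx":0,"wy":0,"wz":0,"dx":0,"dy":0,"dz":0,"hand":1}]'
python3 -m jog '[{"wx":0,"wy":0,"wz":0,"dx":0,"dy":0,"dz":-0.004,"hand":1},{"wx":0,"wy":0,"wz":0,"dx":0,"dy":0,"dz":0,"hand":1},{"wx":0,"wy":0,"wz":0,"dx":0,"dy":0,"dz":0,"hand":1}]'; python3 -c "from h import *;st();print(r.get_state()['moment'])"
```

```text
clock: 18.55
tool_pos: [0.5957, -0.1181, 0.072]
eef_rot: [0.652, 0.759, 0.001, 0.0]
contact_force: [-2.3, 4.6, 6.9]
opening: 0.579
finger_force: 40.0
clock: 18.8
tool_pos: [0.5957, -0.1181, 0.0719]
eef_rot: [0.652, 0.759, 0.001, 0.001]
contact_force: [-4.2, 4.0, 12.4]
opening: 0.58
finger_force: 40.0
t 18.8 p [ 0.5957 -0.1181  0.0719] z [ 0.002  0.    -1.   ] yaw(y-axis) 8.69 F [-4.2  4.  12.4] op 0.58 ff 40.0
[0.85041947 0.79867088 0.23242596]
```

```bash
python3 -m jog '[{"wx":0,"wy":0,"wz":0,"dx":-0.002,"dy":0.002,"dz":0,"hand":1},{"wx":0,"wy":0,"wz":0,"dx":0,"dy":0,"dz":0,"hand":1},{"wx":0,"wy":0,"wz":0,"dx":0,"dy":0,"dz":0,"hand":1}]'
python3 -m jog '[{"wx":0,"wy":0,"wz":0,"dx":0,"dy":0,"dz":0,"hand":1},{"wx":0,"wy":0,"wz":0,"dx":0,"dy":0,"dz":0,"hand":1},{"wx":0,"wy":0,"wz":0,"dx":0,"dy":0,"dz":0,"hand":1},{"wx":0,"wy":0,"wz":0,"dx":0,"dy":0,"dz":0,"hand":1},{"wx":0,"wy":0,"wz":0,"dx":0,"dy":0,"dz":0,"hand":1}]'
python3 - <<'E'
from h import *
st();s=r.snapshot("side");cv2.imwrite("pics/m7.png",cv2.resize(s[205:290,225:315,::-1],(540,510),interpolation=cv2.INTER_CUBIC))
E
```

```text
clock: 19.05
tool_pos: [0.5958, -0.1181, 0.0719]
eef_rot: [0.652, 0.759, 0.001, 0.001]
contact_force: [-3.4, 4.4, 11.6]
opening: 0.578
finger_force: 40.0
clock: 19.47
tool_pos: [0.5957, -0.1181, 0.0719]
eef_rot: [0.652, 0.759, 0.001, 0.001]
contact_force: [-3.0, 2.6, 12.1]
opening: 0.577
finger_force: 40.0
t 19.47 p [ 0.5957 -0.1181  0.0719] z [ 0.003 -0.    -1.   ] yaw(y-axis) 8.68 F [-3.   2.6 12.1] op 0.577 ff 40.0
```

View pics/m7.png

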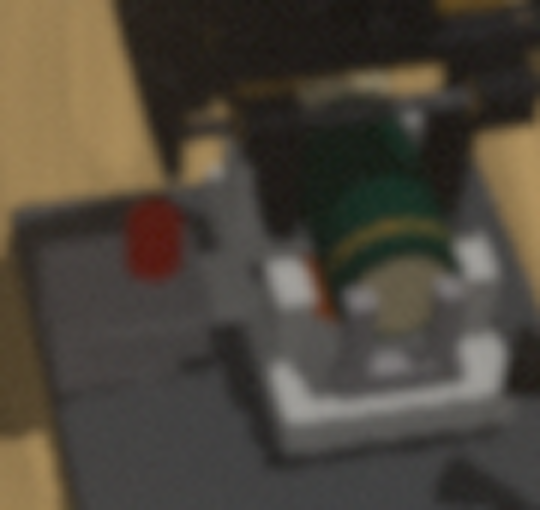

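The vase lies in the V with its foot against both posts at about (400,295). The pin is down at (153,240) and the press is steady at about 12 N, so I'm handing in.

```bash
python3 -c "
from plant import r
print(r.finish_job())"
```

```text
the job is handed in; nothing more can be done
None
```

I handed the job in at about 19.5 s: the pin is fully down in the fork and released, and the gripper is still holding the vase in the V-nest with its foot on the end stop, pressed down with about 12 N; no verdict came back.

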